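Shut the red stopcock in the covered valve box of the cytometer bench

TASK

On the lab bench stands a white valve box with a blue sliding cover: push the cover by its black rib, as far as it goes, off the valves, then push the red handle clockwise (seen from above) until it is fully shut, and leave both so. Push only, with the fingertips or the outside of the fingers: do not pinch the rib or the handle. Leave the blue handle, the vials on the box and all the other things on the bench where they are.

Things in the scene. Friction and masses are not known exactly. Their poses are not given: they have to be found in the camera images.
- valve_box: white box fixed to the bench, 240 (x) x 380 (y) x 70 mm tall, origin at the centre of its underside, on the table (z = 0). Its -y half is an open-topped well under the cover: inside x -112 to 112, y -182 to 0 mm, floor at z = 20 mm. Its +y half is a solid deck, over which the cover slides. Behind (x 120 to 190 mm) a grey ledge, top at z = 40 mm
- cover (a joint): blue cover plate over the well, 238 x 180 mm, its top at z = 79 mm. Joint value in m: slides along the box's +y from 0 (well covered) to 0.170 (stop, well open); it starts at 0 to 0.035. Needs about 3 N, stays where it is left
- cover_rib (a point): centre of the black upright rib on the middle of the cover: 110 mm long along the box's x, 12 mm thick along y, 28 mm tall (z = 79 to 107 mm). Axes as the box's; it moves with the cover
- red_handle (a joint): red handle with a white band near its tip, to be shut. A flat lever, 55 mm from pivot to tip, 12 mm thick, 20 mm tall (z 45 to 65 mm). Value: 0 = open (in line with its pipe, pointing to the box's -y), 1.571 = shut at its stop (across the pipe, pointing to the box's -x). Turns clockwise seen from above to shut, takes about 3 N at 40 mm from the pivot, stays where left; starts at 0 to 0.3
- red_pivot (a point): on the red handle's turning axis (vertical), half-way up the lever (z = 55 mm); hub 24 mm in diameter. Two brass valves stand side by side in the well, one with the red and one with the blue handle, pivots 85 mm apart along the box's x; which is which varies. The brass pipes and bodies under the levers reach up to z = 42 mm
- red_mid (a point): point on the red lever 35 mm from the pivot, half-way up and in the middle of its thickness; its -y axis points from the pivot to the tip, x across the lever's thickness
- blue_handle (a joint): blue handle, to be left as it is. A flat lever, 55 mm from pivot to tip, 12 mm thick, 20 mm tall (z 45 to 65 mm). Value: 0 = open (in line with its pipe, pointing to the box's -y), 1.571 = shut at its stop (across the pipe, pointing to the box's -x). Turns clockwise seen from above to shut, takes about 3 N at 40 mm from the pivot, stays where left
- blue_mid (a point): point on the blue lever 35 mm from its pivot, half-way up; axes as red_mid
- tube_rack: white test-tube rack 220 x 90 mm, 88 mm tall with its clear tubes, loose on the table to the robot's right of the box; leave it alone. Origin: centre of its underside, its long side along its x
- amber_bottle: amber glass reagent bottle, 72 mm across, 150 mm tall, loose on the table at the left; leave it alone. Origin: centre of its underside
- tip_box: blue pipette-tip box with clear lid, 122 x 87 x 80 mm, loose on the table at the left; leave it alone. Origin: centre of its underside
- beaker: glass beaker, 76 mm across, 85 mm tall, loose on the table at the right; leave it alone. Origin: centre of its underside
- marker: white and green marker pen, 140 mm long, 16 mm thick, lying on the table to the left of the box; leave it alone. Origin: underside of its middle
- vial_a: small white vial with green cap, 24 mm across, 45 mm tall, standing loose on the box's low back ledge (its top is 85 mm above the table); leave it alone. Origin: centre of its underside
- vial_b: the same with orange cap

How it is judged:
By the outcome, as a careful person would: the job done as asked, in the order asked, and still so for the second after the job is handed in, with the robot touching nothing.
It also fails if it takes over 45 s, if anything falls off the work surface, if the arm or the gripper's body presses on something with over 40 N, if the wrist force passes 120 N, or if a joint passes its speed limit or range.

ROBOT

A 6-joint arm with a two-finger parallel gripper is mounted at the origin on the work surface. World frame = base frame: x ahead of the robot, y to its left, z up, the work surface at z = 0. Lengths are in m, angles in rad, forces in N, time in s.
With the tool pointing down it reaches from about 0.325 to 0.75 m from the base axis. Payload 7.6 kg.
Tool frame: the origin (TCP) lies on the centre line of the jaws, within the pads' length; the fingertips stand 14 mm ahead of it and the grasp point (between the pads) lies 5 mm behind it; z points along the fingers, y is the line along which they close (so a half turn about z gives the same grasp; the last joint's range is limited). The gripper opens to 85 mm and grips with 20 to 120 N. Pads are 22 mm wide; open, the fingers measure 114 mm over their backs; the gripper's body (76 mm by 85 mm) begins 54 mm behind the grasp point. The pads swing forward as they close: fully open they stand 13 mm farther back than shut.
Start: joints at [-1.208, 0.052, 1.401, -0, 1.689, -0.07], TCP at [0.22, -0.477, 0.245] pointing down, gripper open.
Joint ranges: [-2.9, 2.9], [-0.91, 2.17], [0.12, 2.37], [-1.06, 4.2], [0.26, 2.73], [-2.93, 2.93]. Speed limits (rad/s): [2.57, 2.57, 3.01, 3.14, 3.14, 3.14].

INTERFACE

Orientations are given as a rotation vector (axis times angle).
In Python, from cell import sensors, imaging, ticket gives the robot as it stands.
- The arm moves only by the tool servo_tool, never from a script. Its argument "commands" is text: rows parted by semicolons, each of 7 numbers parted by spaces: the opening in per cent of the stroke, from 0 (shut) to 100 (fully open), then the shift along the tool's x, y, z in m, then the turn, a rotation vector about the tool's x, y, z in degrees. In form: grip x y z ax ay az; .... A call has 1 to 8 rows; each row shifts and turns the commanded pose from where the row before left it, along the tool's axes as they then stand; what a row does not reach is not made up. A row lasts 1/8 s, in which the tool goes at most 62.5 mm and 10.7 degrees, less where a joint would pass 70% of its speed; a pose out of reach is approached as far as the arm can. A call with a gripper value outside its range is refused whole. The fingers move at their own pace and stop on an object; "grip_force" is the grip in N (left out, the last holds). Time passes only in rows, so rows that do not move let the fingers close. It gives the time, the measured TCP pose, the force, the opening and the grip force at its end, in the units of the state.
- sensors.get_obs(): the state, without advancing time (a new reading comes with each control period).
- imaging.snapshot(name): name is "side" or "top"; returns the picture (420x560x3 uint8, red, green, blue); there is no depth.
- imaging.calibration(name): a dict with "camera_matrix" (3x3 intrinsics, pixels), "world_from_camera" (4x4, takes a point from camera to world coordinates). Camera axes: x right, y up, looking along -z (the intrinsics and any distortion apply to the point x, -y, -z); pixel columns grow to the right and rows downward; lengths in m; the calibration is good to about 2 mm. A picture is of the moment at which its call begins. calibration takes no time and is no camera call.
- ticket.close_job(): hands the job in; it is judged then, once.
The state is a dict: "t": time; "joints": joint angles; "dq": joint speeds; "joint_torque": joint torques, N m; "tool_pos": TCP position; "ee_rot": TCP orientation; "ft_force": force on the tool from outside, world axes, zero at the start; "wrist_torque": the same for the moment, N m; "grip_width": finger opening in m; "gripper_force": force on a finger pad.
Only numpy, scipy, OpenCV 4.12 (cv2) and the standard library are available. Lean on these libraries where they do the work, as an engineer would, in place of code of your own. Each camera call takes 0.05 s, during which the arm holds its last target. There are 200 camera calls.

## Working session

There is one attempt and no reset: what is moved stays moved. The work goes in short steps, Python scripts to look and compute and a tool call to move; the robot and the scene stay as the last step left them, time stands still between calls to the robot, and variables do not carry over. Pictures are saved under pics/ and viewed, at most 10 in all, crops included, and the job is handed in when it is done.

Besides the shell and the picture viewer there is one more tool, called after "Request:" as name(argument=value, ...), one argument or row to a line, values as JSON. servo_tool: Moves the arm, as the interface text tells. Its arguments: {"type":"object","properties":{"commands":{"type":"string"},"grip_force":{"type":"number"}},"required":["commands"]}

```bash
mkdir -p pics; ls; python3 - <<'E'
from cell import sensors, imaging
import cv2
for n in("top","side"):
    im=imaging.snapshot(n); cv2.imwrite(f"pics/{n}0.png",im[:,:,::-1])
    c=imaging.calibration(n); print(n,c)
o=sensors.get_obs(); print(o)
E
```

```text
pics
top {'camera_matrix': array([[389.79902123,   0.        , 282.37709647],
       [  0.        , 389.79902123, 207.82218244],
       [  0.        ,   0.        ,   1.        ]]), 'world_from_camera': array([[-0.00544028,  0.98148422, -0.19146573,  0.35880845],
       [-0.99990867, -0.00297041,  0.01318447,  0.03476026],
       [ 0.01237162,  0.19151997,  0.98141074,  1.2102731 ],
       [ 0.        ,  0.        ,  0.        ,  1.        ]])}
side {'camera_matrix': array([[432.3760209 ,   0.        , 279.91747492],
       [  0.        , 432.3760209 , 206.12384736],
       [  0.        ,   0.        ,   1.        ]]), 'world_from_camera': array([[ 0.98343994,  0.13576257, -0.12006001,  0.39894534],
       [-0.18121804,  0.7277474 , -0.6614709 , -0.86364574],
       [-0.00242962,  0.67227394,  0.74029848,  1.04437494],
       [ 0.        ,  0.        ,  0.        ,  1.        ]])}
{'t': 0.1, 'joints': array([-1.20829415e+00,  5.27782809e-02,  1.40163742e+00, -1.59220912e-05,
        1.68859318e+00, -7.03071996e-02]), 'dq': array([ 7.33479758e-04, -1.61500787e-03, -2.92117068e-03, -1.06269758e-03,
       -7.43084570e-05, -1.57036213e-03]), 'joint_torque': array([ 8.56000825e-04, -3.82582355e+01, -3.60985065e+01, -8.82836230e-05,
        4.73531210e-03, -1.24785055e-05]), 'tool_pos': array([ 0.22012107, -0.47634814,  0.24454709]), 'ee_rot': array([-3.06695174e+00, -6.74258195e-01,  3.48274307e-04]), 'ft_force': array([-0.03530418, -0.14758288,  1.18617849]), 'wrist_torque': array([-0.02981714,  0.04618028,  0.0327894 ]), 'gripper_force': 0.0, 'grip_width': 0.08574087583011349}
```

View pics/top0.png

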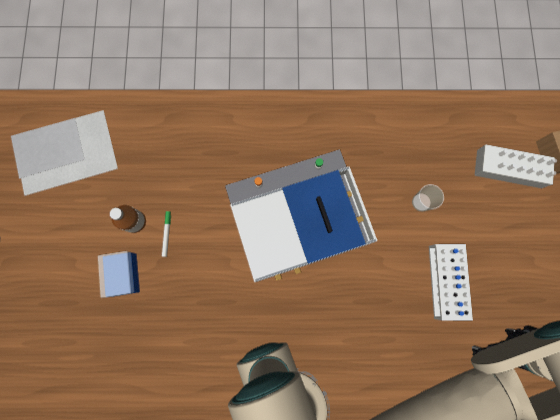

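View pics/side0.png

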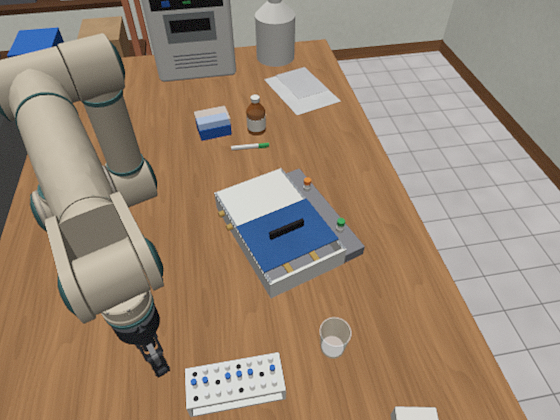

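The top view shows the cover (blue, centre about 325,217), its rib running from (319,197) to (330,231), and the white deck to its left. The well end shows at the right. The side view agrees, with the rib at (286,229).

```bash
cat > h.py <<'E'
import numpy as np, cv2
from cell import sensors, imaging
def ray(n,px,z):
    c=imaging.calibration(n);K=c["camera_matrix"];T=c["world_from_camera"]
    px=np.atleast_2d(np.float64(px))
    d=np.c_[(px[:,0]-K[0,2])/K[0,0],-(px[:,1]-K[1,2])/K[1,1],-np.ones(len(px))]@T[:3,:3].T
    return (T[:3,3]+d*((z-T[2,3])/d[:,2])[:,None])[:,:2]
def biggest(m):
    cs,_=cv2.findContours(m.astype(np.uint8),cv2.RETR_EXTERNAL,cv2.CHAIN_APPROX_NONE)
    return max(cs,key=cv2.contourArea)[:,0,:]
def rect(n,m,z):
    p=ray(n,biggest(m),z); return cv2.minAreaRect((p*1000).astype(np.float32))
E
python3 - <<'E'
from h import *
roi={"top":(225,380,150,285),"side":(210,370,165,300)}
for n in roi:
    im=imaging.snapshot(n).astype(int);h=cv2.cvtColor(im.astype(np.uint8),cv2.COLOR_RGB2HSV)
    a,b,c,d=roi[n];R=np.zeros(im.shape[:2],bool);R[c:d,a:b]=1
    blue=R&(h[...,0]>100)&(h[...,0]<125)&(h[...,1]>150)&(h[...,2]>70)
    blk=R&(h[...,2]<45)
    print(n,"cover",rect(n,blue,.079),"rib@107",rect(n,blk,.107), "rib@93",rect(n,blk,.093))
    wh=R&(h[...,1]<40)&(h[...,2]>200)
    print("white",rect(n,wh,.07), [np.round(p) for p in cv2.boxPoints(rect(n,blue,.079))])
    for nm,lo,hi in(("orange",5,18),("green",50,80)):
        m=R&(h[...,0]>lo)&(h[...,0]<hi)&(h[...,1]>150)&(h[...,2]>110)
        c0=[(len(x),x[:,0].mean(0)) for x in cv2.findContours(m.astype(np.uint8),0,1)[0]]
        for l,q in c0:print(nm,l,q,ray(n,q,.085))
    cv2.imwrite(f"pics/{n}1.png",cv2.resize(im[c:d,a:b,::-1].astype(np.uint8),None,fx=4,fy=4,interpolation=cv2.INTER_CUBIC))
E
```

```text
top cover ((556.6541748046875, -100.23238372802734), (232.68197631835938, 176.78797912597656), 17.97562599182129) rib@107 ((554.7620849609375, -98.85655212402344), (106.36305236816406, 12.561753273010254), 18.115564346313477) rib@93 ((557.2485961914062, -100.55207061767578), (107.71271514892578, 12.721139907836914), 18.115556716918945)
white ((504.5654296875, 62.261436462402344), (231.11322021484375, 160.87969970703125), 17.964393615722656) [array([419., -52.], dtype=float32), array([ 473., -220.], dtype=float32), array([ 695., -148.], dtype=float32), array([640.,  20.], dtype=float32)]
orange 2 [281.  277.5] [[0.3765807 0.0246552]]
orange 20 [258.   180.95] [[0.66012739 0.09182937]]
green 15 [318.73333333 162.2       ] [[ 0.71809965 -0.09070004]]
side cover ((554.8594360351562, -104.25727844238281), (233.6291961669922, 177.66656494140625), 17.913232803344727) rib@107 ((553.6163330078125, -112.74266815185547), (111.90319061279297, 23.050556182861328), 18.098648071289062) rib@93 ((555.9264526367188, -101.52769470214844), (113.57451629638672, 23.39482879638672), 18.09869384765625)
white ((502.50103759765625, 64.16716766357422), (226.3430938720703, 154.90032958984375), 17.96617889404297) [array([416., -56.], dtype=float32), array([ 471., -225.], dtype=float32), array([ 693., -153.], dtype=float32), array([639.,  16.], dtype=float32)]
orange 1 [231. 185.] [[0.41987782 0.10976762]]
orange 20 [307.1 180.9] [[0.65862517 0.08382786]]
orange 1 [274. 169.] [[0.56516632 0.15742293]]
green 1 [343. 223.] [[ 0.72200391 -0.1047617 ]]
green 1 [338. 222.] [[ 0.7088094  -0.09845512]]
green 2 [342.5 219.5] [[ 0.72426571 -0.09164902]]
```

View pics/side1.png

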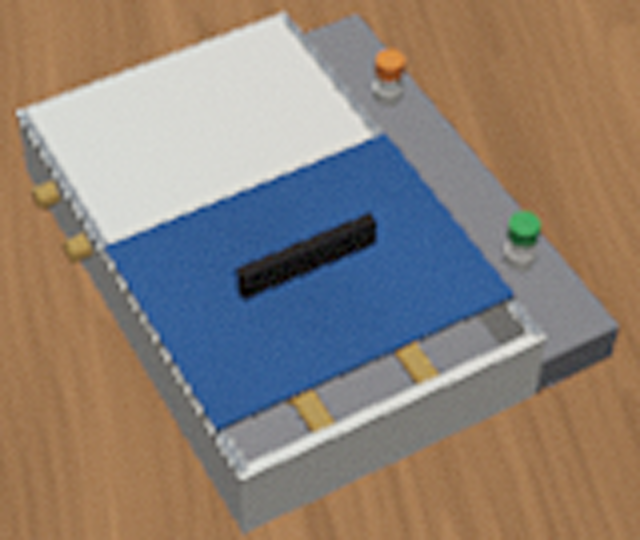

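Request:
servo_tool(
  commands="0 0 0 0 0 0 6.8; 0 0.04 -0.02 0 0 0 0; 0 0.05 -0.025 0 0 0 0; 0 0.055 -0.025 0 0 0 0; 0 0.055 -0.025 0 0 0 0; 0 0.055 -0.025 0 0 0 0; 0 0.055 -0.025 0 0 0 0; 0 0.055 -0.025 0 0 0 0",
  grip_force=40,
)

```text
t: 1.2
tool_pos: [0.516, -0.2005, 0.2452]
ee_rot: [3.103, 0.491, 0.0]
ft_force: [0.4, -1.1, -0.1]
grip_width: -0.0002
gripper_force: 0.0
```

Request:
servo_tool(
  commands="0 0.04 -0.02 0 0 0 0; 0 0.03 -0.02 0 0 0 0; 0 0 0 0 0 0 0; 0 0 0 0 0 0 0",
)

```text
t: 1.7
tool_pos: [0.5687, -0.1429, 0.245]
ee_rot: [3.103, 0.491, -0.001]
ft_force: [0.4, -0.5, -0.2]
grip_width: 0.0002
gripper_force: 0.0
```

Request:
servo_tool(
  commands="0 0 0 0.04 0 0 0; 0 0 0 0.05 0 0 0; 0 0 0 0.04 0 0 0; 0 0 0 0.01 0 0 0; 0 0 0 0 0 0 0",
)

```text
t: 2.33
tool_pos: [0.569, -0.1432, 0.1061]
ee_rot: [3.103, 0.49, 0.001]
ft_force: [-0.2, -0.7, 0.6]
grip_width: 0.0005
gripper_force: 0.0
```

Request:
servo_tool(
  commands="0 0 -0.01 0 0 0 0; 0 0 -0.01 0 0 0 0; 0 0 -0.01 0 0 0 0; 0 0 -0.01 0 0 0 0; 0 0 -0.01 0 0 0 0; 0 0 0 0 0 0 0",
)

```text
t: 3.08
tool_pos: [0.5532, -0.0939, 0.105]
ee_rot: [-3.102, -0.493, 0.001]
ft_force: [0.2, -1.4, -0.2]
grip_width: -0.0003
gripper_force: 0.0
```

Request:
servo_tool(
  commands="0 0 -0.015 0 0 0 0; 0 0 -0.015 0 0 0 0; 0 0 -0.015 0 0 0 0; 0 0 -0.015 0 0 0 0",
)

```text
t: 3.58
tool_pos: [0.5344, -0.0368, 0.105]
ee_rot: [3.103, 0.492, -0.001]
ft_force: [0.2, -2.4, -1.4]
grip_width: 0.0001
gripper_force: 1.5
```

```bash
python3 - <<'E'
from h import *
for n in("top","side"):
    im=imaging.snapshot(n)
    cv2.imwrite(f"pics/{n}2.png",cv2.resize(im[130:310,180:400,::-1],None,fx=3,fy=3,interpolation=cv2.INTER_CUBIC))
    h=cv2.cvtColor(im,cv2.COLOR_RGB2HSV).astype(int);R=np.zeros(h.shape[:2],bool);R[150:300,200:380]=1
    blue=R&(h[...,0]>100)&(h[...,0]<125)&(h[...,1]>150)&(h[...,2]>70)
    print(n,rect(n,blue,.079))
E
```

```text
top ((538.7739868164062, 66.79994201660156), (68.3202896118164, 190.1235809326172), 89.81149291992188)
side ((527.686767578125, -20.760086059570312), (233.43878173828125, 181.4060516357422), 18.001121520996094)
```

View pics/side2.png

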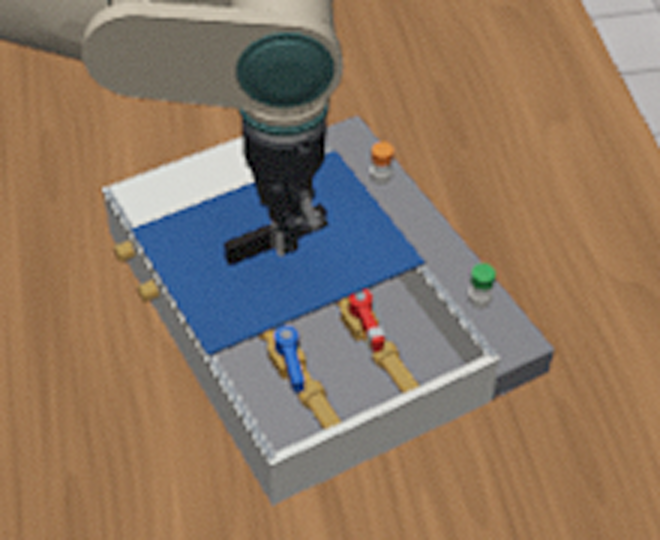

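The cover has moved about 88 mm under a clean push on the rib. The well is opening, with the red valve on the far side and the blue one nearer.

Request:
servo_tool(
  commands="0 0 -0.015 0 0 0 0; 0 0 -0.015 0 0 0 0; 0 0 -0.01 0 0 0 0",
)

```text
t: 4.05
tool_pos: [0.5224, 0.0011, 0.1053]
ee_rot: [3.103, 0.492, 0.0]
ft_force: [1.6, -2.7, -0.5]
grip_width: -0.0001
gripper_force: 1.4
```

Request:
servo_tool(
  commands="0 0 -0.005 0 0 0 0; 0 0 -0.005 0 0 0 0",
)

```text
t: 4.3
tool_pos: [0.5196, 0.0099, 0.1053]
ee_rot: [3.103, 0.491, 0.0]
ft_force: [1.6, -2.5, -1.8]
grip_width: -0.0004
gripper_force: 1.3
```

Request:
servo_tool(
  commands="0 0 -0.005 0 0 0 0; 0 0 -0.003 0 0 0 0",
)

```text
t: 4.55
tool_pos: [0.5184, 0.0134, 0.1055]
ee_rot: [3.094, 0.487, 0.004]
ft_force: [10.0, -27.5, -6.7]
grip_width: -0.0001
gripper_force: 14.6
```

Request:
servo_tool(
  commands="0 0 -0.004 0 0 0 0; 0 0 -0.002 0 0 0 0",
)

```text
t: 4.8
tool_pos: [0.5182, 0.0138, 0.1057]
ee_rot: [3.085, 0.48, 0.008]
ft_force: [18.9, -49.2, -11.1]
grip_width: -0.0002
gripper_force: 25.5
```

Request:
servo_tool(
  commands="0 0 0.015 0 0 0 0; 0 0 0.015 0 0 0 0; 0 0 0 -0.04 0 0 0; 0 0 0 -0.05 0 0 0; 0 0 0 0 0 0 0",
)

```text
t: 5.42
tool_pos: [0.5265, -0.0053, 0.2001]
ee_rot: [3.102, 0.492, 0.013]
ft_force: [-0.5, -0.2, 0.4]
grip_width: -0.0002
gripper_force: 0.0
```

```bash
python3 - <<'E'
from h import *
th=np.deg2rad(18);ex=np.array([np.cos(th),np.sin(th)]);ey=np.array([-ex[1],ex[0]])
for n in("top","side"):
    im=imaging.snapshot(n)
    cv2.imwrite(f"pics/{n}3.png",cv2.resize(im[130:310,180:400,::-1],None,fx=3,fy=3,interpolation=cv2.INTER_CUBIC))
    h=cv2.cvtColor(im,cv2.COLOR_RGB2HSV).astype(int);R=np.zeros(h.shape[:2],bool);R[150:300,200:380]=1
    blue=R&(h[...,0]>100)&(h[...,0]<125)&(h[...,1]>150)&(h[...,2]>70)
    print(n,"cover",rect(n,blue,.079))
    red=R&((h[...,0]>172)|(h[...,0]<5))&(h[...,1]>140)&(h[...,2]>80)
    if red.sum()>5:
        print("red px",red.sum(),cv2.minAreaRect(biggest(red)),rect(n,red,.065),np.round(cv2.boxPoints(rect(n,red,.065))))
E
```

```text
top cover ((494.58087158203125, -9.494525909423828), (119.37198638916016, 90.8503646850586), 89.74502563476562)
side cover ((511.6610107421875, 28.83269500732422), (233.55743408203125, 177.45640563964844), 18.164730072021484)
red px 80 ((300.3077087402344, 232.53848266601562), (13.335897445678711, 7.060181140899658), 78.69007110595703) ((597.1895141601562, -100.71414184570312), (48.759307861328125, 20.65496253967285), 86.3413314819336) [[ 585. -124.]
 [ 606. -126.]
 [ 609.  -77.]
 [ 588.  -76.]]
```

View pics/side3.png

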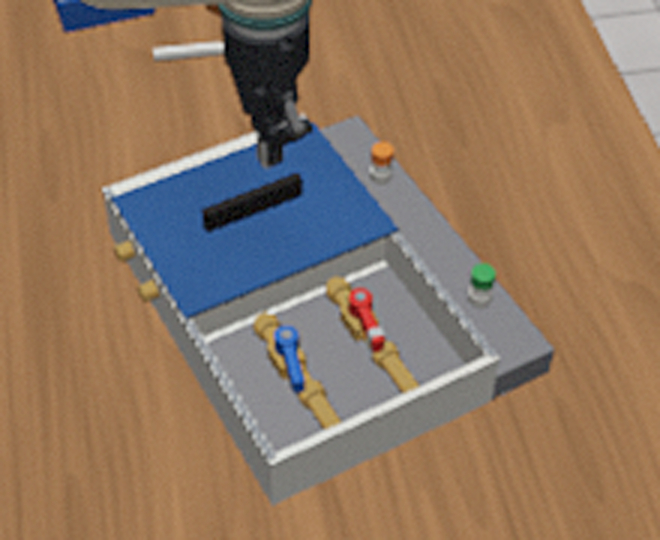

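View pics/top3.png

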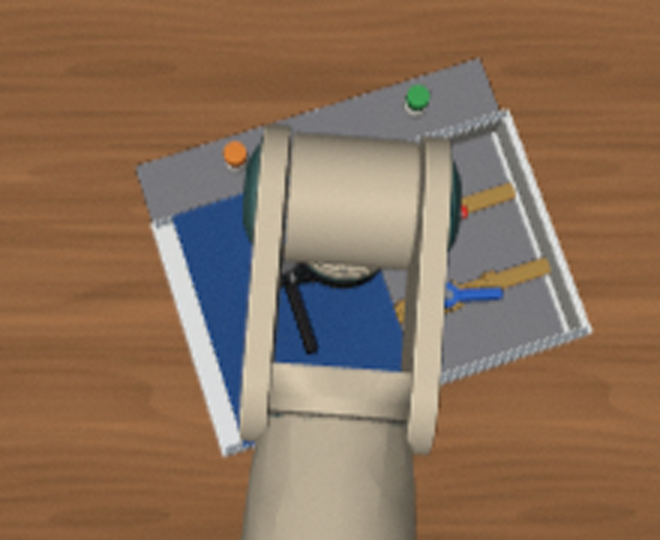

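```bash
python3 - <<'E'
from h import *
th=np.deg2rad(18);ex=np.array([np.cos(th),np.sin(th)]);ey=np.array([-ex[1],ex[0]])
for nm,px in dict(rhub=(300.3,229),rtip=(306.2,245.5),bhub=(275.7,242.7),btip=(279.7,258.7)).items():
    w=ray("side",px,.065)[0]+[.001,.002]; d=w-[.556,-.101]
    print(nm,w.round(4),"box rel to first rib pos",(d@ex).round(4),(d@ey).round(4))
w=np.array([.5265,-.0053]);d=w-[.556,-.101];print("tcp",d@ex,d@ey)
E
```

```text
rhub [ 0.6009 -0.0862] box rel to first rib pos 0.0473 0.0002
rtip [ 0.6045 -0.148 ] box rel to first rib pos 0.0317 -0.0597
bhub [ 0.5216 -0.1224] box rel to first rib pos -0.0394 -0.0097
btip [ 0.5227 -0.1789] box rel to first rib pos -0.0557 -0.0638
tcp 0.001516759130975362 0.10013210994350717
```

The cover is at its stop. The side crop shows the red hub at (361,297) with its tip at (378,345), and the blue hub at (287,338). I'll go in on the far side of the red lever.

Request:
servo_tool(
  commands="0 0.02 0.04 0 0 0 0; 0 0.025 0.05 0 0 0 0; 0 0.02 0.04 0 0 0 0; 0 0.009 0.014 0 0 0 0; 0 0 0 0.04 0 0 0; 0 0 0 0.04 0 0 0; 0 0 0 0.03 0 0 0; 0 0 0 0 0 0 0",
)

```text
t: 6.52
tool_pos: [0.6369, -0.1188, 0.0802]
ee_rot: [-3.099, -0.491, 0.013]
ft_force: [0.9, -0.0, 0.9]
grip_width: -0.0001
gripper_force: 0.0
```

Request:
servo_tool(
  commands="0 0 0 0.012 0 0 0; 0 0 0 0.01 0 0 0; 0 0 0 0 0 0 0",
)

```text
t: 6.9
tool_pos: [0.6391, -0.1195, 0.0626]
ee_rot: [-3.103, -0.491, 0.002]
ft_force: [-0.2, -0.1, 0.3]
grip_width: 0.0001
gripper_force: 0.0
```

```bash
python3 - <<'E'
from h import *
th=np.deg2rad(18);ex=np.array([np.cos(th),np.sin(th)]);ey=np.array([-ex[1],ex[0]])
o=sensors.get_obs();d=o["tool_pos"][:2]-[.556,-.101];print(d@ex,d@ey,o["tool_pos"][2],o["ee_rot"])
im=imaging.snapshot("side")
cv2.imwrite("pics/side4.png",cv2.resize(im[190:310,230:380,::-1],None,fx=4,fy=4,interpolation=cv2.INTER_CUBIC))
E
```

```text
0.07330683613274763 -0.04329668832694519 0.06264405965846738 [-3.10253372e+00 -4.91419913e-01  1.62234376e-03]
```

View pics/side4.png

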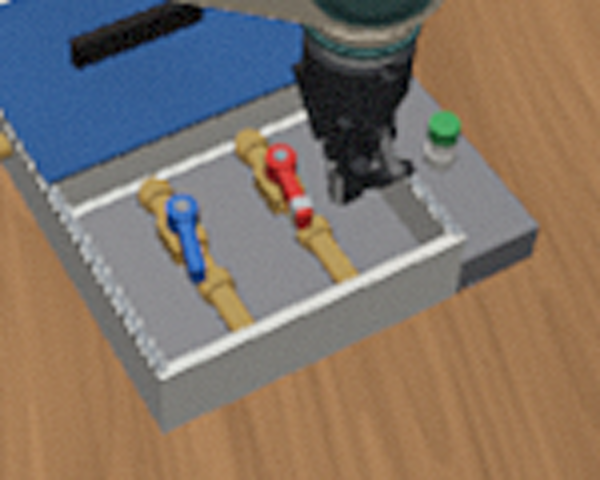

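The finger is in the well beyond the red lever with clear space around it, and both handles look untouched.

Request:
servo_tool(
  commands="0 -0.009 0.001 -0.003 0 0 0; 0 -0.008 0.002 0 0 0 0; 0 -0.007 0.001 0 0 0 0; 0 -0.0065 0.001 0 0 0 0; 0 -0.0065 -0.001 0 0 0 0; 0 -0.006 -0.002 0 0 0 0",
)

```text
t: 7.7
tool_pos: [0.5991, -0.135, 0.0666]
ee_rot: [3.102, 0.491, 0.002]
ft_force: [3.7, 0.6, 0.6]
grip_width: 0.0
gripper_force: 1.8
```

Request:
servo_tool(
  commands="0 -0.006 -0.003 0 0 0 0; 0 -0.006 -0.0045 0 0 0 0; 0 -0.005 -0.006 0 0 0 0",
)

```text
t: 8.07
tool_pos: [0.5783, -0.1273, 0.0663]
ee_rot: [3.102, 0.491, -0.0]
ft_force: [4.8, -1.5, -0.1]
grip_width: -0.0
gripper_force: 1.7
```

```bash
python3 - <<'E'
from h import *
th=np.deg2rad(18);ex=np.array([np.cos(th),np.sin(th)]);ey=np.array([-ex[1],ex[0]])
o=sensors.get_obs();d=o["tool_pos"][:2]-[.556,-.101];print(d@ex,d@ey,o["tool_pos"][2],o["ft_force"])
im=imaging.snapshot("side")
cv2.imwrite("pics/side5.png",cv2.resize(im[190:310,230:380,::-1],None,fx=4,fy=4,interpolation=cv2.INTER_CUBIC))
E
```

```text
0.013097685160565056 -0.03192342462824188 0.06633506414527893 [ 4.7921215  -1.52960615 -0.10866376]
```

View pics/side5.png

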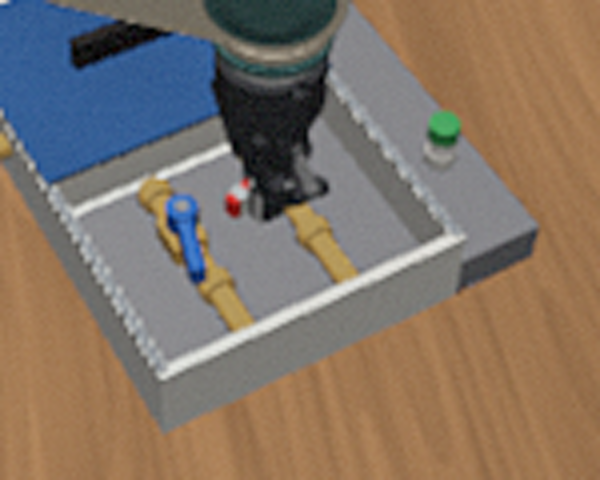

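The red lever is mostly turned, with its tip at (235,200), and the blue handle is unmoved. I'll push on to the stop.

Request:
servo_tool(
  commands="0 -0.002 -0.005 0 0 0 0; 0 -0.001 -0.004 0 0 0 0",
)

```text
t: 8.38
tool_pos: [0.5727, -0.1197, 0.0662]
ee_rot: [3.102, 0.491, -0.001]
ft_force: [2.0, -3.5, 1.3]
grip_width: 0.0
gripper_force: 1.7
```

Request:
servo_tool(
  commands="0 0 -0.003 0 0 0 0; 0 0 -0.002 0 0 0 0",
)

```text
t: 8.62
tool_pos: [0.5715, -0.1166, 0.0664]
ee_rot: [3.099, 0.49, -0.001]
ft_force: [1.8, -14.4, -0.6]
grip_width: -0.0001
gripper_force: 7.2
```

Request:
servo_tool(
  commands="0 0 -0.003 0 0 0 0; 0 0 0 0 0 0 0",
)

```text
t: 8.88
tool_pos: [0.5713, -0.1161, 0.0666]
ee_rot: [3.095, 0.487, 0.002]
ft_force: [5.2, -21.4, -3.2]
grip_width: -0.0001
gripper_force: 10.3
```

Request:
servo_tool(
  commands="0 0 -0.003 0 0 0 0; 0 0 0 0 0 0 0",
)

```text
t: 9.12
tool_pos: [0.571, -0.1155, 0.0668]
ee_rot: [3.091, 0.484, 0.005]
ft_force: [9.7, -29.6, -7.3]
grip_width: 0.0001
gripper_force: 15.1
```

Request:
servo_tool(
  commands="0 0 0.012 0 0 0 0; 0 0 0.012 0 0 0 0; 0 0 0 -0.03 0 0 0; 0 0 0 -0.05 0 0 0; 0 0 0 -0.06 0 0 0; 0 0 0.05 0 0 0 0; 0 0 0.06 0 0 0 0; 0 0 0.06 0 0 0 0",
)

```text
t: 10.12
tool_pos: [0.6302, -0.2944, 0.2062]
ee_rot: [-3.101, -0.494, 0.0]
ft_force: [1.1, 0.1, 0.9]
grip_width: 0.0
gripper_force: 0.0
```

Request:
servo_tool(
  commands="0 -0.02 0.06 0 0 0 0; 0 -0.02 0.06 0 0 0 0; 0 0 0 0 0 0 0; 0 0 0 0 0 0 0",
)

```text
t: 10.62
tool_pos: [0.629, -0.4179, 0.2054]
ee_rot: [-3.101, -0.492, 0.001]
ft_force: [0.0, 0.0, 0.3]
grip_width: 0.0002
gripper_force: 0.0
```

```bash
python3 - <<'E'
from h import *
t=imaging.snapshot("top");s=imaging.snapshot("side")
a=cv2.resize(t[140:290,220:390,::-1],(400,353),interpolation=cv2.INTER_CUBIC)
b=cv2.resize(s[160:310,205:375,::-1],(400,353),interpolation=cv2.INTER_CUBIC)
cv2.imwrite("pics/fin.png",np.hstack([a,b]))
for n,im in(("top",t),("side",s)):
    h=cv2.cvtColor(im,cv2.COLOR_RGB2HSV).astype(int);R=np.zeros(h.shape[:2],bool);R[150:300,220:380]=1
    blue=R&(h[...,0]>100)&(h[...,0]<125)&(h[...,1]>150)&(h[...,2]>70)
    red=R&((h[...,0]>172)|(h[...,0]<5))&(h[...,1]>140)&(h[...,2]>80)
    print(n,"cover",rect(n,blue,.079),"red",red.sum(),rect(n,red,.065))
E
```

```text
top cover ((513.5105590820312, 32.85822296142578), (232.6158905029297, 176.47030639648438), 18.003252029418945) red 79 ((586.17626953125, -87.27471923828125), (47.052734375, 21.68766975402832), 5.598230838775635)Traceback (most recent call last):
  File "<stdin>", line 10, in <module>
  File "h.py", line 12, in rect
    p=ray(n,biggest(m),z); return cv2.minAreaRect((p*1000).astype(np.float32))
            ~~~~~~~^^^
  File "h.py", line 10, in biggest
    return max(cs,key=cv2.contourArea)[:,0,:]
           ~~~^^^^^^^^^^^^^^^^^^^^^^^^
ValueError: max() iterable argument is empty
```

View pics/fin.png

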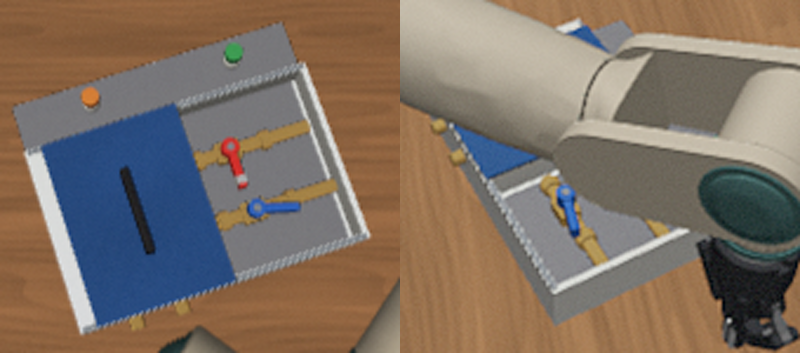

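The top view shows the red lever square across its pipe, from (230,148) to (241,185) and parallel to the rib. The cover is at its stop, and the blue handle and both vials look unchanged.

```bash
python3 -c "
from cell import ticket
print(ticket.close_job())"
```

```text
the job is handed in; nothing more can be done
None
```

I pushed the cover to its stop, then the red handle clockwise to fully shut; the final top view shows the blue handle and vials unmoved, and the job is handed in (result not shown to me).

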